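# Stand up a fallen post, seat it in the weld jig and close the toggle clamp

## Task

The tacked aluminium post that was waiting for its final weld has fallen over. First stand it upright on the bench on its foot plate and let go of it; then take it again and set it on the weld jig, its foot plate flat on the base plate and pushed fully home against the two back stops and the side stop, and press the red handle of the toggle clamp fully down so that the clamp locks and holds the foot plate. Leave the other things on the bench where they are.

Things in the scene. Friction and masses are not known exactly. Their poses are not given: they have to be found in the camera images.
- post: Aluminium post, 150 mm tall: square tube 34 x 34 mm, open at the top, tacked on the middle of a foot plate 84 x 84 x 8 mm. 0.24 to 0.4 kg. Grip the tube's outside. Origin: centre of the foot's underside; z runs up the tube to its open end, x and y square to the plate's edges (any quarter turn will do). It starts lying on a foot edge and its open end, z 10 degrees below level
- nest (a point): The post's origin when fully home: on top of the jig's dark base plate, 12 mm above the bench. x points to the two back stops (faces at x +42 mm); the side stop's face is at y -42 mm; y points to the clamp. The stop blocks rise 20 mm above the base plate, which spans x -46 to +58 mm, y -54 to +138 mm and does not move
- clamp_pin (a point): Pin on which the clamp's handle turns: at x 0, y +108 mm, z +28 mm in the frame of the nest. The axis is the nest's x. The steel clamp frame beneath it is 58 mm long and 54 mm wide
- clamp_grip (a point): Middle of the red round grip (18 mm thick) of the clamp's handle, 58 mm from the pin; the grip runs from 28 to 85 mm from the pin. Open, the handle stands 72 degrees above level, leaning away from the nest (towards the nest's +y); fully down it lies almost level on that side
- clamp_handle (a joint): Turn of the clamp's handle, rad: 0 open, 1.15 dead centre, 1.21 fully down, against its stop and locked over centre. As it goes down a linkage swings the clamp's arm over from upright and its rubber foot presses on the foot plate's edge beside the tube
- clamp_arm: The clamp's steel arm, 61 mm long, with a rubber-footed spindle; origin on its pin at x 0, y +80 mm, z +24 mm in the frame of the nest. It stands upright beside the nest, about 95 mm above the bench, while the handle is up; closed, it lies level towards the nest and its foot meets the plate at y = +30 mm
- arrow_magnet: Bystander: red magnetic weld square, 70 x 90 x 17 mm, flat on the bench. Origin under its middle
- bar_coupon: Bystander: dark flat steel coupon, 30 x 100 x 9 mm, flat on the bench, long along its y. Origin under its middle
- angle_iron: Bystander: dark angle iron offcut, 30 x 100 x 32 mm, long along its y, on the bench. Origin under its middle

How it is judged:
By the outcome, as a careful person would: the job done as asked, in the order asked, and still so for the second after the job is handed in, with the robot touching nothing.
It also fails if it takes over 72 s, if anything falls off the work surface, if the arm or the gripper's body presses on something with over 40 N, if the wrist force passes 120 N, or if a joint passes its speed limit or range.

## Robot

A 7-joint arm with a two-finger parallel gripper is mounted at the origin on a cart in front of the work surface, level with it; the furniture and walls round the work are solid. World frame = base frame: x ahead of the robot, y to its left, z up, the work surface at z = 0. Lengths are in m, angles in rad, forces in N, time in s.
With the tool pointing down it reaches from about 0.4 to 0.85 m from the base axis. Payload 4.4 kg.
Tool frame: the origin (TCP) lies midway between the tips of the shut fingers; the grasp point (between the pads) lies 19 mm behind it; z points along the fingers, y is the line along which they close (so a half turn about z gives the same grasp; the last joint's range is limited). The gripper opens to 94 mm and grips with 3 to 60 N. Pads are 16 mm wide; open, the fingers measure 119 mm over their backs; the gripper's body (75 mm by 177 mm) begins 78 mm behind the grasp point.
Start: joints at [1.099, 0.628, 0.038, 1.517, -0.027, 0.996, -0.02], TCP at [0.257, -0.597, 0.205] pointing down, gripper open.
Joint ranges: [-3.06, 3.06], [-0.37, 2.12], [-1.25, 1.32], [0.18, 2.47], [-1.1, 4.24], [0.23, 1.98], [-2.94, 2.94]. Speed limits (rad/s): [2.57, 2.57, 3.14, 3.14, 3.14, 3.14, 3.14].

## Interface

Orientations are given as a rotation vector (axis times angle).
In Python, from rig import ctrl, optics gives the robot as it stands.
- The arm moves only by the tool play_rows, never from a script. Its argument "commands" is a list of rows, each a list of 3 entries, a list of its own where there are three numbers: the turn, a rotation vector about the tool's x, y, z in rad, then the shift along the tool's x, y, z in m, then the closure, from -1 (fully open) to 1 (shut). In form: [[[ax, ay, az], [x, y, z], claw], ...]. A call has 1 to 8 rows; each row is the pose to reach, as a shift and turn from the pose commanded when the call began, along the tool's axes at that moment; what a row does not reach only later rows make up. A row lasts 1/8 s, in which the tool goes at most 62.5 mm and 10.7 degrees, less where a joint would pass 70% of its speed; a pose out of reach is approached as far as the arm can. A call with a gripper value outside its range is refused whole. The fingers move at their own pace and stop on an object; "newtons" is the grip in N (left out, the last holds). Time passes only in rows, so rows that repeat a pose let the fingers close. It gives the time, the measured TCP pose, the force, the opening and the grip force at its end, in the units of the state.
- ctrl.state(): the state, without advancing time (a new reading comes with each control period).
- optics.read_camera(name): name is "scene" or "top" or "wrist"; returns a dict with "color" (384x512x3 uint8, red, green, blue), "intrinsics" (3x3 intrinsics, pixels), "rvec" (rotation vector, rad) and "tvec" (3), from world to camera coordinates, as OpenCV has them. Camera axes: x right, y down, z forward; pixel columns grow to the right and rows downward; lengths in m; the calibration is good to about 2 mm. A picture is of the moment at which its call begins. There is no depth.
- ctrl.close_job(): hands the job in; it is judged then, once.
The state is a dict: "t": time; "qpos": joint angles; "joint_velocities": joint speeds; "tau": joint torques, N m; "ee_pos": TCP position; "orientation": TCP orientation; "contact_force": force on the tool from outside, world axes, zero at the start; "torque": the same for the moment, N m; "grip_width": finger opening in m; "gripper_force": force on a finger pad.
Only numpy, scipy, OpenCV 4.12 (cv2) and the standard library are available. Lean on these libraries where they do the work, as an engineer would, in place of code of your own. Each camera call takes 0.05 s, during which the arm holds its last target. There are 200 camera calls.

## Working session

There is one attempt and no reset: what is moved stays moved. The work goes in short steps, Python scripts to look and compute and a tool call to move; the robot and the scene stay as the last step left them, time stands still between calls to the robot, and variables do not carry over. Pictures are saved under pics/ and viewed, at most 10 in all, crops included, and the job is handed in when it is done.

Besides the shell and the picture viewer there is one more tool, called after "Request:" in YAML: its name, and indented under it one key for each argument. play_rows: Moves the arm, as the interface text tells. Its arguments: {"type":"object","properties":{"commands":{"type":"array","items":{"type":"array"}},"newtons":{"type":"number"}},"required":["commands"]}

```bash
ls; mkdir -p pics; cat > h.py <<'E'
import numpy as np, cv2
from scipy.spatial.transform import Rotation as R
from rig import ctrl, optics
def snap(cam,name,crop=None,scale=1):
    d=optics.read_camera(cam); im=d["color"][:,:,::-1].copy()
    np.savez(f"pics/{name}.npz",K=d["intrinsics"],r=d["rvec"],t=d["tvec"],im=im)
    if crop: im=im[crop[1]:crop[3],crop[0]:crop[2]]
    if scale!=1: im=cv2.resize(im,None,fx=scale,fy=scale,interpolation=cv2.INTER_CUBIC)
    cv2.imwrite(f"pics/{name}.png",im)
def cal(name):
    d=np.load(f"pics/{name}.npz"); return d["K"],np.ravel(d["r"]).astype(float),np.ravel(d["t"]).astype(float)
def back(name,uv,z):
    K,r,t=cal(name); M=R.from_rotvec(r).as_matrix(); uv=np.atleast_2d(uv).astype(float)
    d=np.c_[uv,np.ones(len(uv))]@np.linalg.inv(K).T@M; c=-M.T@t
    return c+d*((z-c[2])/d[:,2])[:,None]
def proj(name,P):
    K,r,t=cal(name); return cv2.projectPoints(np.atleast_2d(np.array(P,float)),r,t,K,None)[0][:,0]
E
python3 - <<'E'
from h import *
for c in("scene","top"): snap(c,c+"0",scale=1.5)
s=ctrl.state()
print({k:np.round(v,3) for k,v in s.items()})
for c in("scene0","top0"):
    K,r,t=cal(c);print(np.round(-R.from_rotvec(r).as_matrix().T@t,3), K[0,0])
E
```

```text
pics
{'t': np.float64(0.1), 'qpos': array([ 1.099,  0.629,  0.038,  1.518, -0.027,  0.996, -0.02 ]), 'joint_velocities': array([ 0.001, -0.003, -0.001, -0.003, -0.001, -0.001, -0.002]), 'tau': array([ 4.0000e-03, -5.5078e+01,  1.1470e+00, -1.8711e+01, -5.2000e-02,
        1.9000e-02,  0.0000e+00]), 'ee_pos': array([ 0.256, -0.597,  0.205]), 'orientation': array([-3.076e+00, -6.330e-01,  1.000e-03]), 'contact_force': array([ 0.415, -0.353, -0.211]), 'torque': array([-0.034, -0.027, -0.023]), 'gripper_force': np.float64(0.0), 'grip_width': np.float64(0.094)}
[0.028 0.85  0.482] 404.7961154019881
[0.509 0.232 0.933] 354.0477251588104
```

View pics/scene0.png

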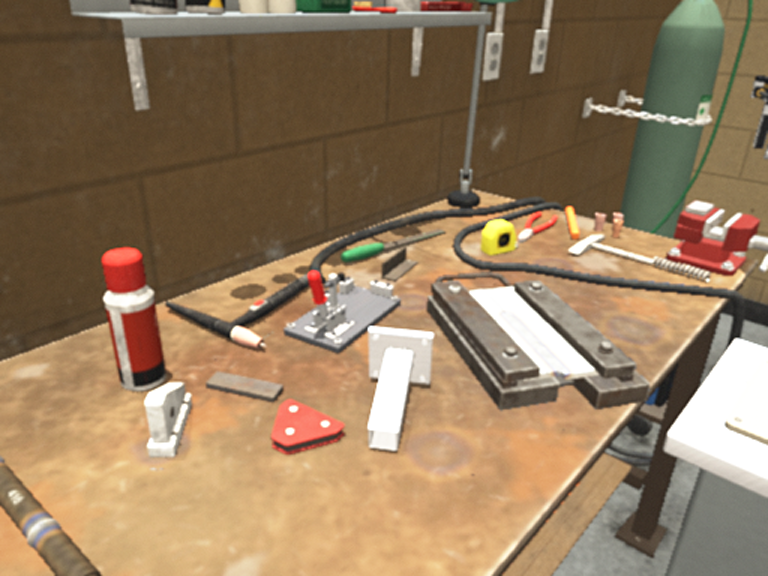

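View pics/top0.png

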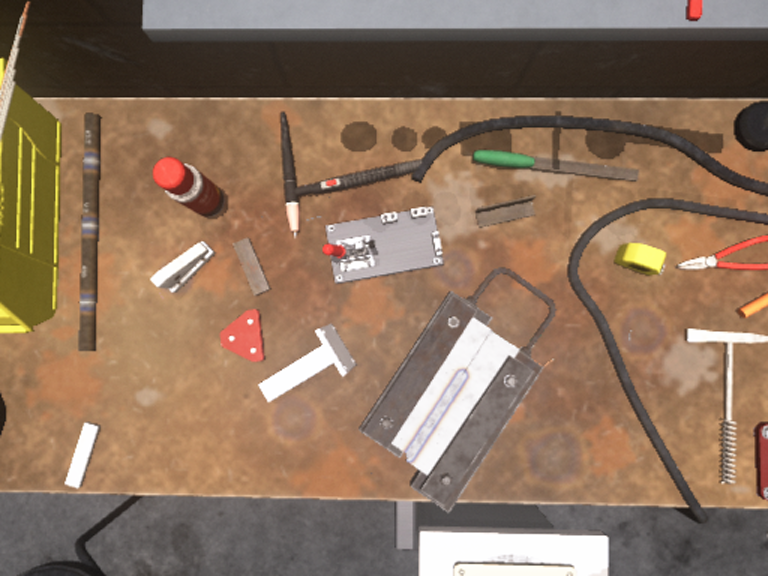

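The scene view shows the post lying mid-bench, with its foot plate toward the jig. In the top view (x1.5) the foot is at about (337,350) and the open end at (267,390). The jig is at (385,245), with the clamp at its left and the stops at top and right. I'll zoom in for accuracy.

```bash
python3 - <<'E'
from h import *
im=np.load("pics/top0.npz")["im"]; c=im[130:280,140:305]
cv2.imwrite("pics/topz.png",cv2.resize(c,None,fx=4,fy=4,interpolation=cv2.INTER_CUBIC))
im=np.load("pics/scene0.npz")["im"]; c=im[170:310,170:310]
cv2.imwrite("pics/scz.png",cv2.resize(c,None,fx=4,fy=4,interpolation=cv2.INTER_CUBIC))
print(back("top0",[[337/1.5,350/1.5],[267/1.5,390/1.5],[385/1.5,245/1.5],[250/1.5,335/1.5]],0.012).round(3))
E
```

```text
[[0.457 0.304 0.012]
 [0.387 0.424 0.012]
 [0.641 0.223 0.012]
 [0.481 0.456 0.012]]
```

View pics/topz.png

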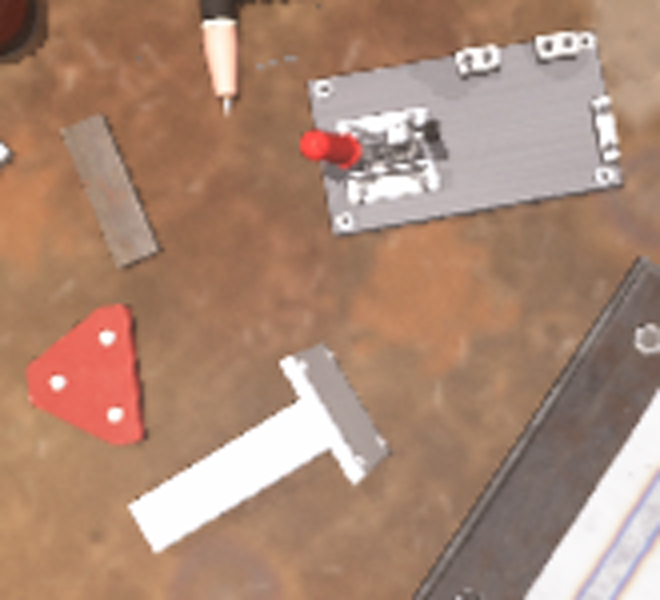

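View pics/scz.png

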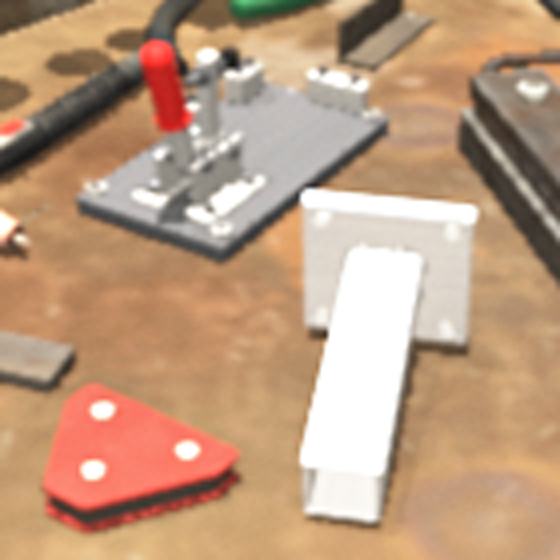

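The zoomed top view shows the jig corners at (309,83), (597,36), (622,184) and (336,236), and the tube end at (130,508)/(156,552). The plate edges are at (283,357)/(357,483) and (320,345)/(388,455). I'll fit both poses.

```bash
cat > fit.py <<'E'
from h import *
from scipy.optimize import least_squares
T=lambda L:np.array(L)/4+[140,130]
S=lambda L:np.array(L)/4+[170,170]
dip=np.arctan2(25,142)
def Rp(yaw):
    z=np.array([np.cos(yaw)*np.cos(dip),np.sin(yaw)*np.cos(dip),-np.sin(dip)])
    x=np.array([np.cos(yaw)*np.sin(dip),np.sin(yaw)*np.sin(dip),np.cos(dip)])
    return np.c_[x,np.cross(z,x),z]
tl=np.array([[-42,42,0],[-42,-42,0],[42,42,8],[42,-42,8],[17,17,150],[17,-17,150]])/1e3
tp=T([[320,345],[388,455],[283,357],[357,483],[130,508],[156,552]])
sl=np.array([[42,42,0],[42,-42,0],[-42,-42,8],[-42,42,8],[17,17,150],[17,-17,150],[-17,17,150],[-17,-17,150]])/1e3
sp=S([[304,189],[477,206],[467,349],[303,333],[303,462],[383,471],[307,512],[378,521]])
def Pw(p,l):
    M=Rp(p[2]); w=l@M.T; h=-(M@np.array([-.042,0,.008]))[2]; return w+[p[0],p[1],h]
def jw(p,l):
    c,s=np.cos(p[2]),np.sin(p[2]); l=np.array(l)/1e3
    return l@np.array([[c,-s,0],[s,c,0],[0,0,1]]).T+[p[0],p[1],.012]
jl=[[58,138,0],[58,-54,0],[-46,-54,0],[-46,138,0]]
jt=T([[309,83],[597,36],[622,184],[336,236]]); js=S([[80,203],[388,122],[222,256]])
jsl=[[58,138,0],[-46,-54,0],[-46,138,0]]
if __name__=="__main__":
    f=lambda p:np.r_[(proj("top0",Pw(p,tl))-tp).ravel(),(proj("scene0",Pw(p,sl))-sp).ravel()]
    r=least_squares(f,[.457,.304,2.1],loss="soft_l1");print(r.x,f(r.x).reshape(-1,2).round(1).tolist())
    print("world post org/open",Pw(r.x,np.array([[0,0,0],[0,0,.15]])).round(4))
    g=lambda p:np.r_[(proj("top0",jw(p,jl))-jt).ravel(),(proj("scene0",jw(p,jsl))-js).ravel()]
    r=least_squares(g,[.64,.2,0.1],loss="soft_l1");print(r.x,g(r.x).reshape(-1,2).round(1).tolist())
    g2=lambda p:(proj("top0",jw(p,jl))-jt).ravel()
    print(least_squares(g2,r.x).x)
    print("side,backs,pin,grip",jw(r.x,[[0,-42,0],[42,0,0],[0,108,28],[0,126,83]]).round(4))
E
python3 fit.py
```

```text
[0.46445364 0.29893    2.13488199] [[1.0, -0.9], [0.7, -1.0], [-0.7, 1.1], [-1.0, -0.3], [-0.5, -0.5], [-0.2, 0.1], [0.6, 0.7], [-0.4, 0.7], [-0.1, -1.4], [0.9, -1.8], [0.2, -0.1], [-0.2, 0.0], [-0.4, 0.4], [0.9, 0.6]]
world post org/open [[0.4645 0.2989 0.0428]
 [0.3855 0.4238 0.0167]]
[0.64164831 0.18260244 0.18129103] [[-0.7, -0.2], [-0.6, -1.0], [0.2, 0.9], [-0.9, 0.4], [-0.7, -1.6], [1.7, -1.3], [0.7, -2.0]]
[0.64176961 0.18127998 0.18073331]
side,backs,pin,grip [[0.6492 0.1413 0.012 ]
 [0.683  0.1902 0.012 ]
 [0.6222 0.2888 0.04  ]
 [0.6189 0.3065 0.095 ]]
```

```bash
cat > plan.py <<'E'
from h import *
import sys
# usage: plan.py x y z yaw_of_tool_y_deg [tilt deg about tool y]
def target(yaw,tilt=0):
    a=np.radians(yaw); y=np.array([np.cos(a),np.sin(a),0]); z=np.array([0,0,-1.]); x=np.cross(y,z)
    return R.from_matrix(np.c_[x,y,z])*R.from_euler("y",tilt,degrees=True)
def cur():
    s=ctrl.state(); return np.array(s["ee_pos"]),R.from_rotvec(s["orientation"]),s
if __name__=="__main__":
    v=[float(a) for a in sys.argv[1:]]; p,q,s=cur(); T=target(*v[3:])
    print("turn",(q.inv()*T).as_rotvec().round(4),"shift",q.inv().apply(np.array(v[:3])-p).round(4))
    Y=q.as_matrix()[:,1];Z=q.as_matrix()[:,2]
    print("t",s["t"].round(2),"pos",p.round(4),"yawY",np.degrees(np.arctan2(Y[1],Y[0])).round(1),"Z",Z.round(3),"q",np.round(s["qpos"],2))
E
python3 plan.py .52 -.15 .25 -15
```

```text
turn [-1.600e-03 -7.000e-04 -9.032e-01] shift [ 0.4186 -0.3064 -0.0448]Traceback (most recent call last):
  File "plan.py", line 13, in <module>
    print("t",s["t"].round(2),"pos",p.round(4),"yawY",np.degrees(np.arctan2(Y[1],Y[0])).round(1),"Z",Z.round(3),"q",np.round(s["qpos"],2))
              ^^^^^^^^^^^^
AttributeError: 'float' object has no attribute 'round'
```

Request:
play_rows:
  commands:
    - [[0,0,-0.903],[0.4186,-0.3064,-0.045],-0.06]
    - [[0,0,-0.903],[0.4186,-0.3064,-0.045],-0.06]
    - [[0,0,-0.903],[0.4186,-0.3064,-0.045],-0.06]
    - [[0,0,-0.903],[0.4186,-0.3064,-0.045],-0.06]
    - [[0,0,-0.903],[0.4186,-0.3064,-0.045],-0.06]
    - [[0,0,-0.903],[0.4186,-0.3064,-0.045],-0.06]
    - [[0,0,-0.903],[0.4186,-0.3064,-0.045],-0.06]
    - [[0,0,-0.903],[0.4186,-0.3064,-0.045],-0.06]

```text
t: 1.1
ee_pos: [0.5104, -0.1666, 0.2487]
orientation: [2.493, 1.912, -0.0]
contact_force: [0.5, -0.4, -0.5]
grip_width: 0.0501
gripper_force: 0.0
```

```bash
sed -i 's/s\["t"\].round(2)/round(s["t"],2)/' plan.py; python3 plan.py .4118 .3822 .16 32.3
```

```text
turn [-2.000e-04  2.000e-04 -8.261e-01] shift [ 0.5044 -0.2375  0.0887]
t 1.1 pos [ 0.5104 -0.1666  0.2487] yawY -15.0 Z [-0. -0. -1.] q [ 0.45  0.43 -0.26  1.77  0.13  0.96 -0.13]
```

Request:
play_rows:
  commands:
    - [[0,0,-0.826],[0.5044,-0.2375,0.0],-0.06]
    - [[0,0,-0.826],[0.5044,-0.2375,0.0],-0.06]
    - [[0,0,-0.826],[0.5044,-0.2375,0.0],-0.06]
    - [[0,0,-0.826],[0.5044,-0.2375,0.0],-0.06]
    - [[0,0,-0.826],[0.5044,-0.2375,0.0],-0.06]
    - [[0,0,-0.826],[0.5044,-0.2375,0.04],-0.06]
    - [[0,0,-0.826],[0.5044,-0.2375,0.087],-0.06]
    - [[0,0,-0.826],[0.5044,-0.2375,0.087],-0.06]

```text
t: 2.1
ee_pos: [0.4229, 0.315, 0.1895]
orientation: [1.516, 2.751, 0.0]
contact_force: [0.7, 0.2, 0.1]
grip_width: 0.0498
gripper_force: 0.0
```

Request:
play_rows:
  commands:
    - [[0,0,0],[0,0,0],-0.06]
    - [[0,0,0],[0,0,0],-0.06]
    - [[0,0,0],[0,0,0],-0.06]

```text
t: 2.48
ee_pos: [0.4241, 0.3117, 0.1906]
orientation: [1.519, 2.749, -0.0]
contact_force: [0.8, -0.2, -0.1]
grip_width: 0.0496
gripper_force: 0.0
```

```bash
python3 plan.py .4118 .3822 .008 32.3; python3 -c "
from h import *
snap('wrist','w0',scale=1.5)"
```

```text
turn [ 0.0003  0.0011 -0.0027] shift [0.0665 0.027  0.1825]
t 2.48 pos [0.4241 0.3117 0.1906] yawY 32.1 Z [ 0.001 -0.001 -1.   ] q [-0.33  0.51 -0.52  1.87  0.33  0.85 -0.46]
```

View pics/w0.png

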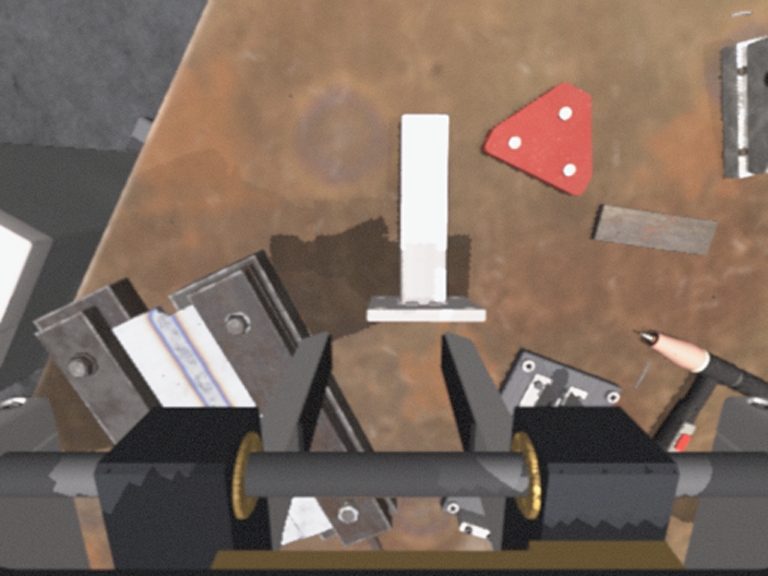

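The wrist view shows the tube aligned with the fingers at (425,200), still offset sideways as planned, and the magnet clear at (545,140). Next I move over it and descend.

Request:
play_rows:
  commands:
    - [[0,0.001,-0.003],[0.0665,0.027,0.0],-0.06]
    - [[0,0.001,-0.003],[0.0665,0.027,0.03],-0.06]
    - [[0,0.001,-0.003],[0.0665,0.027,0.08],-0.06]
    - [[0,0.001,-0.003],[0.0665,0.027,0.13],-0.06]
    - [[0,0.001,-0.003],[0.0665,0.027,0.13],-0.06]
    - [[0,0.001,-0.003],[0.0665,0.027,0.13],-0.06]

```text
t: 3.28
ee_pos: [0.4116, 0.3846, 0.062]
orientation: [-1.513, -2.753, -0.004]
contact_force: [1.0, 0.4, 0.2]
grip_width: 0.0497
gripper_force: 0.0
```

```bash
python3 plan.py .4118 .3822 .008 32.3; python3 -c "
from h import *
snap('wrist','w1',scale=1.2)"
```

```text
turn [ 0.0024 -0.0015  0.002 ] shift [-0.0022 -0.0012  0.054 ]
t 3.27 pos [0.4116 0.3846 0.062 ] yawY 32.4 Z [ 0.001  0.003 -1.   ] q [-0.54  0.73 -0.41  1.88  0.48  0.62 -0.68]
```

View pics/w1.png

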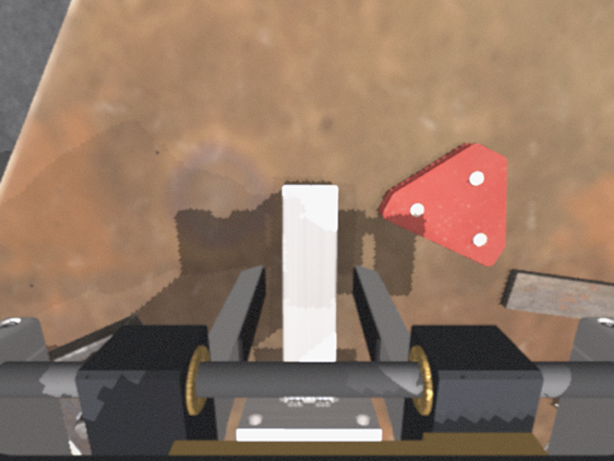

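The tube is centred between the fingers, with the magnet clear at (440,200). I descend and grip lightly so it can swing.

Request:
play_rows:
  commands:
    - [[0.002,-0.001,0.002],[-0.002,-0.001,0.03],-0.06]
    - [[0.002,-0.001,0.002],[-0.002,-0.001,0.054],-0.06]
    - [[0.002,-0.001,0.002],[-0.002,-0.001,0.054],-0.06]
    - [[0.002,-0.001,0.002],[-0.002,-0.001,0.054],1]
    - [[0.002,-0.001,0.002],[-0.002,-0.001,0.054],1]
    - [[0.002,-0.001,0.002],[-0.002,-0.001,0.054],1]
    - [[0.002,-0.001,0.002],[-0.002,-0.001,0.054],1]
  newtons: 8

```text
t: 4.2
ee_pos: [0.4117, 0.3831, 0.0079]
orientation: [1.514, 2.753, 0.002]
contact_force: [-0.6, -0.0, 6.5]
grip_width: 0.0342
gripper_force: 8.0
```

Request:
play_rows:
  commands:
    - [[0,0,0],[0,0,-0.03],1]
    - [[0,0,0],[0,0,-0.06],1]
    - [[0,0,0],[0,0,-0.09],1]
    - [[0,0,0],[0,0,-0.12],1]
    - [[0,0,0],[0,0,-0.12],1]

```text
t: 4.82
ee_pos: [0.4118, 0.3831, 0.1281]
orientation: [1.515, 2.752, 0.004]
contact_force: [0.2, -1.1, -2.8]
grip_width: 0.034
gripper_force: 8.0
```

```bash
python3 plan.py .4118 .3822 .1 32.3; python3 -c "
from h import *
snap('scene','s1',crop=(150,100,350,290),scale=3)"
```

```text
turn [ 0.0023 -0.0009  0.0009] shift [-0.0008 -0.0005  0.0281]
t 4.83 pos [0.4118 0.3831 0.1281] yawY 32.4 Z [ 0.001  0.002 -1.   ] q [-0.49  0.64 -0.48  1.84  0.41  0.76 -0.62]
```

View pics/s1.png

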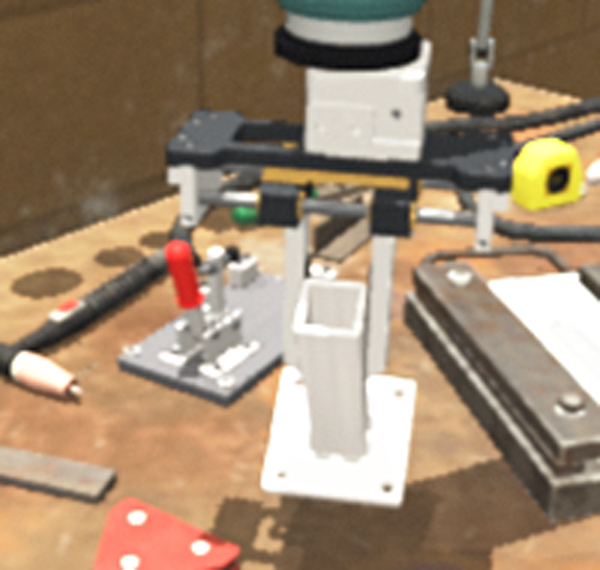

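The grip held and the post swung to nearly upright, hanging above the bench (foot at about (340,440)). I lower it until the foot touches and levels.

Request:
play_rows:
  commands:
    - [[0,0,0],[0,0,0.012],1]
    - [[0,0,0],[0,0,0.024],1]
    - [[0,0,0],[0,0,0.032],1]
    - [[0,0,0],[0,0,0.04],1]
    - [[0,0,0],[0,0,0.044],1]
    - [[0,0,0],[0,0,0.044],1]

```text
t: 5.62
ee_pos: [0.4091, 0.3818, 0.082]
orientation: [-1.512, -2.751, 0.006]
contact_force: [-3.1, -0.4, 5.7]
grip_width: 0.0341
gripper_force: 8.0
```

```bash
python3 -c "
from h import *
snap('scene','s2',crop=(150,100,350,290),scale=3)"
```

```text
(no output)
```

View pics/s2.png

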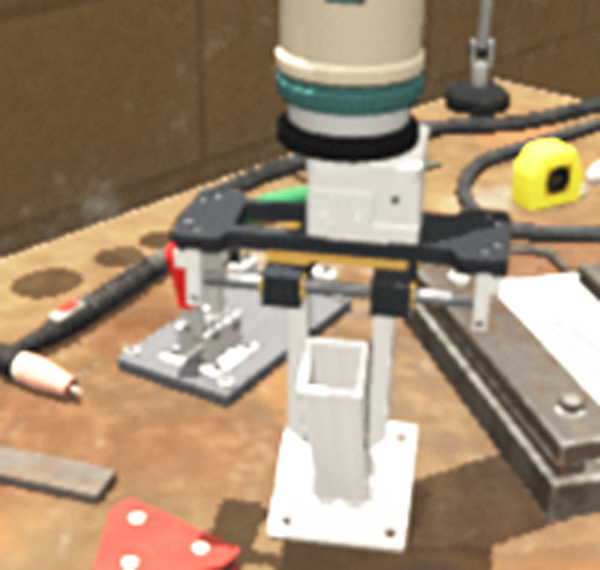

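Request:
play_rows:
  commands:
    - [[0,0,0],[0,0,0],0.1]
    - [[0,0,0],[0,0,0],0.0]
    - [[0,0,0],[0,0,0],-0.06]
    - [[0,0,0],[0,0,0],-0.06]

```text
t: 6.18
ee_pos: [0.4109, 0.382, 0.0822]
orientation: [-1.514, -2.752, 0.003]
contact_force: [0.4, -0.0, -0.3]
grip_width: 0.0501
gripper_force: 0.0
```

```bash
python3 plan.py .4118 .3822 .055 32.3; python3 -c "
from h import *
snap('scene','s3',crop=(220,170,320,290),scale=5);snap('top','t3')"
```

```text
turn [-0.0019 -0.      0.0011] shift [-0.0004  0.0009  0.0272]
t 6.17 pos [0.4109 0.382  0.0822] yawY 32.4 Z [-0.002 -0.001 -1.   ] q [-0.52  0.7  -0.44  1.87  0.46  0.67 -0.66]
```

View pics/s3.png

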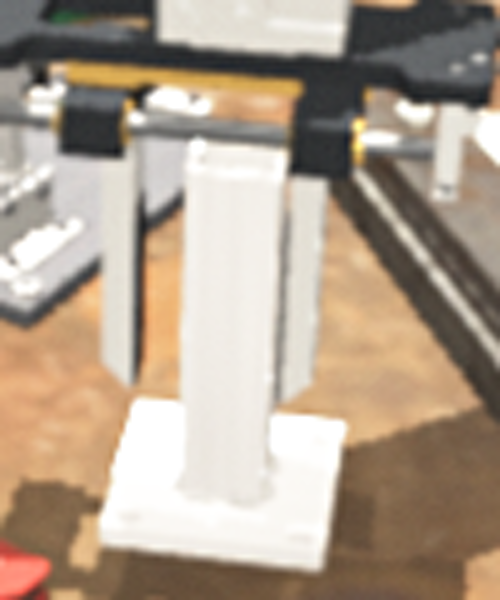

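The post stands upright and free between the open fingers: foot corners at (135,400), (347,423), (322,570) and (102,535). I fit its pose.

```bash
python3 - <<'E'
from fit import *
pts=np.array([[135,400],[347,423],[322,570],[102,535]])/5+[220,170]
L=np.array([[-42,42,8],[-42,-42,8],[42,-42,0],[42,42,0]])/1e3
# local x along d, y = d x up -> sign per earlier
def W(p,l):
    d=np.array([np.cos(p[2]),np.sin(p[2]),0]); y=np.array([d[1],-d[0],0])
    return l[:,:1]*d+l[:,1:2]*y+l[:,2:]*[0,0,1]+[p[0],p[1],0]
f=lambda p:(proj("s3",W(p,L))-pts).ravel()
r=least_squares(f,[.41,.38,2.135]);print(r.x,np.degrees(r.x[2])-90,f(r.x).reshape(-1,2).round(1).tolist())
E
```

```text
[0.43548563 0.33772686 2.12620709] 31.822692706499453 [[1.2, -0.1], [-0.8, -0.1], [-0.1, -0.6], [-0.2, 0.9]]
```

```bash
python3 - <<'E'
from h import *
q=lambda P:((proj("s3",P)-[220,170])*5).round(0).tolist()
print("tcp",q([[.411,.382,.082],[.411+.021,.382+.013,.082],[.411-.021,.382-.013,.082]]))
for c in([.411,.382],[.4355,.3377]):
  print(c,"foot ctr, top ctr",q([[*c,.008],[*c,.15]]))
s=ctrl.state();print(s["t"]);K,r,t=cal("s3");print(K,r,t);print(cal("scene0"))
E
```

```text
tcp [[207.0, 382.0], [138.0, 374.0], [276.0, 389.0]]
[0.411, 0.382] foot ctr, top ctr [[201.0, 549.0], [213.0, 214.0]]
[0.4355, 0.3377] foot ctr, top ctr [[227.0, 470.0], [240.0, 149.0]]
6.275
[[404.7961154    0.         251.80674096]
 [  0.         404.7961154  193.67645633]
 [  0.           0.           1.        ]] [ 0.86724102 -2.23440294  1.40611536] [0.57617964 0.17213412 0.77043981]
(array([[404.7961154 ,   0.        , 251.80674096],
       [  0.        , 404.7961154 , 193.67645633],
       [  0.        ,   0.        ,   1.        ]]), array([ 0.86724102, -2.23440294,  1.40611536]), array([0.57617964, 0.17213412, 0.77043981]))
```

```bash
python3 - <<'E'
from fit import *
snap("scene","s4");snap("wrist","w4");snap("top","t4")
a,b=[np.load(f"pics/{n}.npz")["im"].astype(int) for n in("s3","s4")]
d=abs(a-b).sum(2); ys,xs=np.where(d>60);print("moved px",len(ys),(xs.min(),xs.max(),ys.min(),ys.max()) if len(ys) else "")
def W(p,l):
    d=np.array([np.cos(p[2]),np.sin(p[2]),0]); y=np.array([d[1],-d[0],0])
    return l[:,:1]*d+l[:,1:2]*y+l[:,2:]*[0,0,1]+[p[0],p[1],0]
L=np.array([[17,17,8],[17,-17,8],[17,17,150],[17,-17,150],[-17,17,150],[-17,-17,150],[42,42,8],[42,-42,8]])/1e3
p=[.4355,.3377,2.126]
print(((proj("s3",W(p,L))-[220,170])*5).round(0).tolist())
# wrist: white mask rows
for n in("w4","t4"):
    print(n,"pred",proj(n,W(p,L)).round(0).tolist())
im=np.load("pics/w4.npz")["im"].astype(int); m=(im.min(2)>170)
for y in range(0,384,16):
    xs=np.where(m[y])[0]
    if len(xs): 
        sp=np.split(xs,np.where(np.diff(xs)>3)[0]+1); print(y,[(s[0],s[-1]) for s in sp if len(s)>6])
E
```

```text
moved px 36 (np.int64(220), np.int64(316), np.int64(0), np.int64(280))
[[177.0, 491.0], [264.0, 502.0], [187.0, 165.0], [282.0, 174.0], [201.0, 124.0], [292.0, 132.0], [101.0, 522.0], [323.0, 550.0]]
w4 pred [[271.0, 235.0], [236.0, 234.0], [284.0, 354.0], [216.0, 353.0], [282.0, 406.0], [217.0, 405.0], [298.0, 211.0], [210.0, 210.0]]
t4 pred [[203.0, 239.0], [210.0, 251.0], [194.0, 244.0], [202.0, 257.0], [207.0, 236.0], [215.0, 249.0], [190.0, 236.0], [206.0, 264.0]]
0 []
48 []
64 []
80 []
128 []
144 [(np.int64(383), np.int64(394))]
192 [(np.int64(387), np.int64(396))]
208 [(np.int64(212), np.int64(300))]
224 [(np.int64(221), np.int64(293))]
240 [(np.int64(222), np.int64(235)), (np.int64(275), np.int64(293))]
256 [(np.int64(219), np.int64(234)), (np.int64(275), np.int64(296))]
272 [(np.int64(214), np.int64(232)), (np.int64(277), np.int64(297))]
288 []
320 []
336 [(np.int64(50), np.int64(66))]
352 [(np.int64(54), np.int64(68)), (np.int64(219), np.int64(286))]
368 [(np.int64(63), np.int64(73))]
```

The wrist view confirms numerically that the post is upright and still, about 50 mm behind the pads at (0.4355, 0.3377). I'll slide along to it and regrip.

```bash
python3 plan.py .4355 .3377 .082 31.8
```

```text
turn [-0.0019 -0.      0.0099] shift [-0.0507 -0.0029  0.0003]
t 6.42 pos [0.4108 0.382  0.0823] yawY 32.4 Z [-0.002 -0.001 -1.   ] q [-0.52  0.7  -0.44  1.87  0.46  0.67 -0.66]
```

Request:
play_rows:
  commands:
    - [[0,0,0],[0,0,0],-0.5]
    - [[-0.002,0,0.01],[0,-0.003,0],-0.5]
    - [[-0.002,0,0.01],[-0.02,-0.003,0],-0.5]
    - [[-0.002,0,0.01],[-0.04,-0.003,0],-0.5]
    - [[-0.002,0,0.01],[-0.051,-0.003,0.008],-0.5]
    - [[-0.002,0,0.01],[-0.051,-0.003,0.016],-0.5]
    - [[-0.002,0,0.01],[-0.051,-0.003,0.016],-0.5]

```text
t: 7.3
ee_pos: [0.4344, 0.3377, 0.0654]
orientation: [-1.526, -2.745, 0.002]
contact_force: [0.4, -0.0, 0.1]
grip_width: 0.0704
gripper_force: 0.0
```

Request:
play_rows:
  commands:
    - [[0,0,0],[0,0,0],1]
    - [[0,0,0],[0,0,0],1]
    - [[0,0,0],[0,0,0],1]
    - [[0,0,0],[0,0,0],1]
    - [[0,0,0],[0,0,0],1]
  newtons: 45

```text
t: 7.92
ee_pos: [0.4357, 0.3375, 0.0664]
orientation: [1.528, 2.745, 0.001]
contact_force: [2.1, 1.1, 0.7]
grip_width: 0.034
gripper_force: 45.0
```

Request:
play_rows:
  commands:
    - [[0,0,0],[0,0,-0.02],1]
    - [[0,0,0],[0,0,-0.05],1]
    - [[0,0,0],[0,0,-0.05],1]

```text
t: 8.3
ee_pos: [0.4364, 0.3382, 0.1175]
orientation: [1.528, 2.744, 0.005]
contact_force: [1.2, -0.2, -3.5]
grip_width: 0.0334
gripper_force: 45.0
```

```bash
python3 - <<'E'
from fit import *
from plan import *
snap("scene","s5"); p,q,s=cur(); print(p,q.as_matrix().round(3).tolist(),s["contact_force"])
# nest offset: tool target above nest, backed off 8mm from stops
jp=[.6415,.182,.181]
w=jw(jp,[[-8,8,0]])[0]; print("pre",w)
T=target(np.degrees(.181)); print("turn",(q.inv()*T).as_rotvec().round(3),"shift",q.inv().apply(np.array([w[0],w[1],.12])-p).round(4))
E
```

```text
[0.43571779 0.33728873 0.11628964] [[-0.527, 0.85, 0.001], [0.85, 0.527, 0.0], [-0.0, 0.001, -1.0]] [ 0.23586208 -0.38587197 -3.73069299]
pre [0.63219058 0.18842921 0.012     ]
turn [ 0.001 -0.     0.374] shift [-0.23    0.0886 -0.0036]
```

Request:
play_rows:
  commands:
    - [[0,0,0],[0,0,-0.04],1]
    - [[0,0,0.05],[-0.02,0.008,-0.068],1]
    - [[0,0,0.15],[-0.06,0.023,-0.068],1]
    - [[0,0,0.25],[-0.1,0.038,-0.068],1]
    - [[0,0,0.374],[-0.15,0.058,-0.068],1]
    - [[0,0,0.374],[-0.2,0.077,-0.068],1]
    - [[0,0,0.374],[-0.23,0.0886,-0.068],1]
    - [[0,0,0.374],[-0.23,0.0886,-0.068],1]

```text
t: 9.35
ee_pos: [0.6332, 0.1842, 0.1814]
orientation: [2.018, 2.407, -0.006]
contact_force: [-0.0, 0.7, -2.9]
grip_width: 0.0338
gripper_force: 45.0
```

Request:
play_rows:
  commands:
    - [[0,0,0],[0,0,0],1]
    - [[0,0,0],[0,0,0],1]

```text
t: 9.6
ee_pos: [0.6305, 0.19, 0.1837]
orientation: [-2.008, -2.414, 0.001]
contact_force: [0.1, -0.4, -2.6]
grip_width: 0.0339
gripper_force: 45.0
```

```bash
python3 - <<'E'
from fit import *
from plan import *
snap("scene","s6");snap("top","t6"); p,q,s=cur(); print(p,s["contact_force"],np.round(s["qpos"],2))
w=jw([.6415,.182,.181],[[-8,6,0]])[0]
T=target(np.degrees(.181)); print("turn",(q.inv()*T).as_rotvec().round(4),"shift",q.inv().apply(np.array([w[0],w[1],.085])-p).round(4))
# post foot points in scene image: predicted corners (post rigid w/ tool)
M=q.as_matrix()
c=p+np.array([0,0,-.066])
L=np.array([[x,y,0] for x in(-.042,.042) for y in(-.042,.042)])
print("pred foot corners",proj("s6",c+L@M.T).round(1).tolist())
E
python3 - <<'E'
import cv2
im=cv2.imread("pics/s6.png")[90:240,160:360]
cv2.imwrite("pics/s6z.png",cv2.resize(im,None,fx=4,fy=4,interpolation=cv2.INTER_CUBIC))
E
```

```text
[0.63106488 0.1897086  0.18425656] [-1.2151283   0.6497899  -2.48682776] [-0.1   0.69 -0.41  1.5   0.31  1.01 -0.41]
turn [-0.0004 -0.0002  0.002 ] shift [-0.0035  0.0009  0.0993]
pred foot corners [[268.0, 163.7], [238.7, 156.7], [249.8, 175.2], [219.3, 167.2]]
```

View pics/s6z.png

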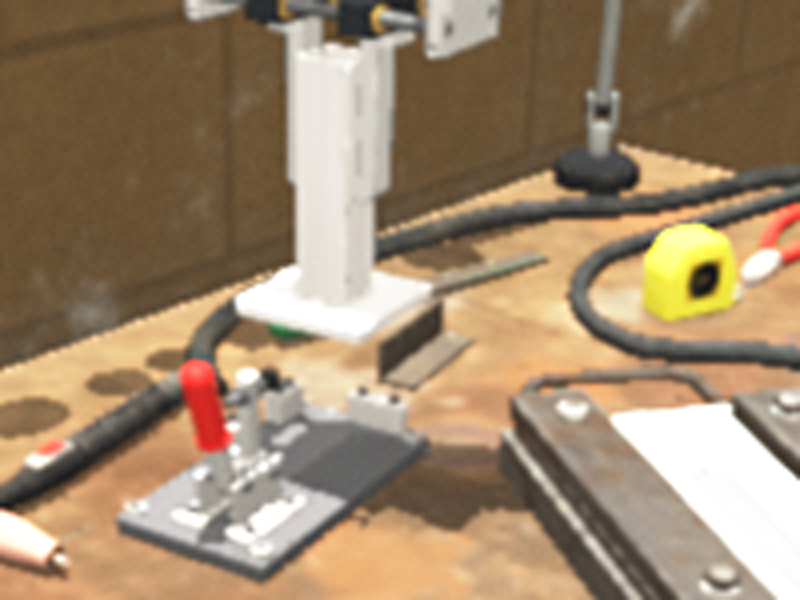

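The post is held upright above the jig. Its foot corners at (240,312), (360,338) and (432,300) match the prediction within a pixel, and the stops and clamp below are clear. That was my last picture, so from here I work on forces and numbers, lowering in place first.

Request:
play_rows:
  commands:
    - [[0,0,0.002],[-0.0035,0.001,0.03],1]
    - [[0,0,0.002],[-0.0035,0.001,0.06],1]
    - [[0,0,0.002],[-0.0035,0.001,0.085],1]
    - [[0,0,0.002],[-0.0035,0.001,0.098],1]
    - [[0,0,0.002],[-0.0035,0.001,0.098],1]
    - [[0,0,0.002],[-0.0035,0.001,0.098],1]

```text
t: 10.45
ee_pos: [0.6344, 0.1858, 0.0874]
orientation: [2.013, 2.41, 0.003]
contact_force: [0.4, -0.9, -1.7]
grip_width: 0.0338
gripper_force: 45.0
```

Request:
play_rows:
  commands:
    - [[0,0,0],[0,0,0.003],1]
    - [[0,0,0],[0,0,0.005],1]
    - [[0,0,0],[0,0,0.006],1]
    - [[0,0,0],[0,0,0.006],1]

```text
t: 10.95
ee_pos: [0.6335, 0.1852, 0.0802]
orientation: [-2.014, -2.411, 0.0]
contact_force: [-0.6, -0.5, -2.7]
grip_width: 0.0338
gripper_force: 45.0
```

```bash
cat > nest.py <<'E'
from plan import *
from fit import jw
p,q,s=cur(); a=.181; c,si=np.cos(a),np.sin(a); M=np.array([[c,si,0],[-si,c,0],[0,0,1]])
print("t",round(s["t"],2),"nest xyz mm",(M@(p-[.6415,.182,0])*1e3).round(1),"F nest",(M@s["contact_force"]).round(1),"tau nest",(M@s["torque"]).round(2),"rot err(world)",(q*target(np.degrees(a)).inv()).as_rotvec().round(4),s["grip_width"])
E
python3 nest.py
```

```text
t 10.95 nest xyz mm [-7.2  4.6 80.2] F nest [-0.7 -0.4 -2.7] tau nest [-0.04 -0.08 -0.  ] rot err(world) [-0.0001  0.0001 -0.002 ] 0.033809735470507814
```

Request:
play_rows:
  commands:
    - [[0,0,0],[0,0,0.001],1]
    - [[0,0,0],[0,0,0.002],1]
    - [[0,0,0],[0,0,0.0025],1]
    - [[0,0,0],[0,0,0.0025],1]

```text
t: 11.45
ee_pos: [0.6337, 0.1853, 0.0784]
orientation: [2.014, 2.411, 0.0]
contact_force: [-1.8, -0.5, 4.9]
grip_width: 0.0335
gripper_force: 45.0
```

```bash
python3 nest.py
```

```text
t 11.45 nest xyz mm [-7.1  4.6 78.4] F nest [-1.9 -0.2  4.9] tau nest [-0.07  0.52  0.03] rot err(world) [-0.     -0.0004 -0.0022] 0.03345172244240607
```

Touching the base plate. I slide towards the back stops in small steps.

Request:
play_rows:
  commands:
    - [[0,0,0],[0,0.002,-0.0005],1]
    - [[0,0,0],[0,0.004,-0.0005],1]
    - [[0,0,0],[0,0.005,-0.0005],1]
    - [[0,0,0],[0,0.006,-0.0005],1]
    - [[0,0,0],[0,0.0065,-0.0005],1]
    - [[0,0,0],[0,0.0065,-0.0005],1]

```text
t: 12.2
ee_pos: [0.6395, 0.1866, 0.0784]
orientation: [-2.013, -2.411, 0.001]
contact_force: [-3.9, -1.4, 5.4]
grip_width: 0.034
gripper_force: 45.0
```

```bash
python3 nest.py
```

```text
t 12.2 nest xyz mm [-1.2  4.9 78.4] F nest [-4.1 -0.7  5.4] tau nest [-0.01  0.96  0.01] rot err(world) [-0.0001  0.001  -0.0019] 0.033953250245988977
```

Request:
play_rows:
  commands:
    - [[0,0,0],[0,0,-0.0006],1]
    - [[0,0,0],[0,0.001,-0.0006],1]
    - [[0,0,0],[0,0.0015,-0.0006],1]
    - [[0,0,0],[0,0.0015,-0.0006],1]

```text
t: 12.7
ee_pos: [0.6418, 0.1866, 0.0785]
orientation: [2.014, 2.411, 0.0]
contact_force: [-0.2, -0.3, -2.4]
grip_width: 0.0341
gripper_force: 45.0
```

```bash
python3 nest.py
```

```text
t 12.7 nest xyz mm [ 1.1  4.5 78.5] F nest [-0.2 -0.2 -2.4] tau nest [-0.07 -0.08  0.  ] rot err(world) [ 0.0001 -0.0004 -0.0021] 0.03408814060211229
```

Request:
play_rows:
  commands:
    - [[0,0,0],[0,0.001,0],1]
    - [[0,0,0],[0,0.002,0],1]
    - [[0,0,0],[0,0.002,0],1]

```text
t: 13.08
ee_pos: [0.6435, 0.187, 0.0788]
orientation: [2.014, 2.411, 0.0]
contact_force: [0.8, 0.5, -2.2]
grip_width: 0.0338
gripper_force: 45.0
```

```bash
python3 nest.py
```

```text
t 13.07 nest xyz mm [ 2.9  4.6 78.8] F nest [ 0.8  0.3 -2.2] tau nest [-0.03 -0.1  -0.06] rot err(world) [ 0.     -0.0002 -0.0021] 0.03384736185436995
```

Request:
play_rows:
  commands:
    - [[0,0,0],[0,0.001,0],1]
    - [[0,0,0],[0,0.002,0],1]
    - [[0,0,0],[0,0.002,0],1]

```text
t: 13.45
ee_pos: [0.6439, 0.1871, 0.0786]
orientation: [-2.013, -2.41, 0.004]
contact_force: [-4.8, -0.8, -0.8]
grip_width: 0.0338
gripper_force: 45.0
```

```bash
python3 nest.py
```

```text
t 13.45 nest xyz mm [ 3.3  4.6 78.6] F nest [-4.9  0.1 -0.8] tau nest [-0.07  1.16  0.1 ] rot err(world) [-0.001   0.0028 -0.0017] 0.03375096762358634
```

Back stops reached (5 N at +3.1 mm). Now the side stop, easing the back push a little.

Request:
play_rows:
  commands:
    - [[0,0,0],[-0.001,-0.0006,0],1]
    - [[0,0,0],[-0.002,-0.0006,0],1]
    - [[0,0,0],[-0.003,-0.0006,0],1]
    - [[0,0,0],[-0.003,-0.0006,0],1]

```text
t: 13.95
ee_pos: [0.6443, 0.1852, 0.0786]
orientation: [-2.012, -2.41, 0.001]
contact_force: [-4.9, 1.3, -2.1]
grip_width: 0.0338
gripper_force: 45.0
```

```bash
python3 nest.py
```

```text
t 13.95 nest xyz mm [ 3.3  2.7 78.6] F nest [-4.6  2.2 -2.1] tau nest [0.7  1.33 0.24] rot err(world) [ 0.0009  0.0017 -0.0012] 0.033789866052068
```

Request:
play_rows:
  commands:
    - [[0,0,0],[-0.0008,-0.0003,0],1]
    - [[0,0,0],[-0.0015,-0.0003,0],1]
    - [[0,0,0],[-0.0015,-0.0003,0],1]

```text
t: 14.32
ee_pos: [0.6446, 0.183, 0.0786]
orientation: [-2.013, -2.411, 0.001]
contact_force: [-5.3, 0.4, -2.0]
grip_width: 0.0337
gripper_force: 45.0
```

```bash
python3 nest.py
```

```text
t 14.32 nest xyz mm [ 3.3  0.4 78.6] F nest [-5.2  1.3 -2. ] tau nest [0.69 1.39 0.27] rot err(world) [ 0.0001  0.0012 -0.0017] 0.03373320403361359
```

Request:
play_rows:
  commands:
    - [[0,0,0],[-0.0008,-0.0003,0],1]
    - [[0,0,0],[-0.0015,-0.0003,0],1]
    - [[0,0,0],[-0.0015,-0.0003,0],1]

```text
t: 14.7
ee_pos: [0.6449, 0.1812, 0.0787]
orientation: [-2.014, -2.411, 0.001]
contact_force: [-5.2, 1.2, -3.0]
grip_width: 0.0342
gripper_force: 45.0
```

```bash
python3 nest.py
```

```text
t 14.7 nest xyz mm [ 3.2 -1.4 78.7] F nest [-4.9  2.1 -3. ] tau nest [0.58 1.37 0.3 ] rot err(world) [-0.0002  0.0007 -0.002 ] 0.034151142892754914
```

Request:
play_rows:
  commands:
    - [[0,0,0],[-0.0008,0,0],1]
    - [[0,0,0],[-0.0015,0,0],1]
    - [[0,0,0],[-0.002,0,0],1]
    - [[0,0,0],[-0.002,0,0],1]

```text
t: 15.2
ee_pos: [0.6451, 0.1804, 0.0787]
orientation: [-2.013, -2.41, -0.001]
contact_force: [-5.1, 3.1, -3.5]
grip_width: 0.0335
gripper_force: 45.0
```

```bash
python3 nest.py
```

```text
t 15.2 nest xyz mm [ 3.2 -2.3 78.7] F nest [-4.5  4.  -3.5] tau nest [1.03 1.43 0.21] rot err(world) [ 0.0014  0.0008 -0.0016] 0.0334605923489677
```

Request:
play_rows:
  commands:
    - [[0,0,0],[-0.0008,0,0],1]
    - [[0,0,0],[-0.0015,0,0],1]
    - [[0,0,0],[-0.0015,0,0],1]

```text
t: 15.58
ee_pos: [0.6451, 0.1802, 0.0788]
orientation: [-2.011, -2.41, -0.003]
contact_force: [-5.6, 4.8, -3.4]
grip_width: 0.0341
gripper_force: 45.0
```

```bash
python3 nest.py
```

```text
t 15.57 nest xyz mm [ 3.2 -2.4 78.8] F nest [-4.6  5.7 -3.4] tau nest [1.47 1.43 0.22] rot err(world) [ 0.0031  0.0009 -0.0012] 0.03411954793849032
```

Both stops are felt. The remaining moment about z (+0.22) suggests that only one back stop bears, so I turn the post slightly to seat it square.

Request:
play_rows:
  commands:
    - [[0,0,-0.005],[0,0,0],1]
    - [[0,0,-0.01],[0,0,0],1]
    - [[0,0,-0.01],[0,0,0],1]

```text
t: 15.95
ee_pos: [0.6451, 0.1802, 0.0789]
orientation: [-2.001, -2.418, -0.003]
contact_force: [-5.2, 4.1, -2.7]
grip_width: 0.0341
gripper_force: 45.0
```

```bash
python3 nest.py
```

```text
t 15.95 nest xyz mm [ 3.2 -2.4 78.9] F nest [-4.3  5.  -2.7] tau nest [ 1.61  1.38 -0.29] rot err(world) [0.0036 0.0011 0.0068] 0.03405857864542909
```

Request:
play_rows:
  commands:
    - [[0,0,0.0045],[0,0,0],1]
    - [[0,0,0.0045],[0,0,0.0006],1]
    - [[0,0,0.0045],[0,0,0.001],1]
    - [[0,0,0.0045],[0,0,0.001],1]

```text
t: 16.45
ee_pos: [0.6452, 0.1802, 0.0788]
orientation: [-2.006, -2.414, -0.003]
contact_force: [-7.5, 4.5, 1.1]
grip_width: 0.0339
gripper_force: 45.0
```

```bash
python3 nest.py
```

```text
t 16.45 nest xyz mm [ 3.3 -2.4 78.8] F nest [-6.6  5.8  1.1] tau nest [ 1.47  1.8  -0.05] rot err(world) [0.0032 0.0006 0.0032] 0.03386528824072586
```

Square and seated. I relax the grip and then open.

Request:
play_rows:
  commands:
    - [[0,0,0],[0,0,0],1]
    - [[0,0,0],[0,0,0],1]
  newtons: 4

```text
t: 16.7
ee_pos: [0.6457, 0.1797, 0.0788]
orientation: [-2.007, -2.415, -0.003]
contact_force: [-6.0, 2.2, 2.7]
grip_width: 0.0341
gripper_force: 4.0
```

Request:
play_rows:
  commands:
    - [[0,0,0],[0,0,0],0.2]
    - [[0,0,0],[0,0,0],0.1]
    - [[0,0,0],[0,0,0],0.0]
    - [[0,0,0],[0,0,0],-0.06]

```text
t: 17.2
ee_pos: [0.647, 0.1773, 0.0782]
orientation: [2.007, 2.415, 0.002]
contact_force: [0.6, -0.5, -0.1]
grip_width: 0.0497
gripper_force: 0.0
```

```bash
python3 nest.py; python3 - <<'E'
from h import *
from fit import jw
snap("wrist","w7");snap("scene","s7");snap("top","t7")
E
```

```text
t 17.2 nest xyz mm [ 4.5 -5.6 78.2] F nest [ 0.5 -0.6 -0.1] tau nest [-0.06 -0.11  0.04] rot err(world) [-0.0002 -0.0019  0.0027] 0.04970321927108144
```

The post stands free in the nest. Next I rise straight up off it, shut the fingers and go to the nest side of the clamp handle.

Request:
play_rows:
  commands:
    - [[0,0,0],[0,0,-0.02],-0.06]
    - [[0,0,0],[0,0,-0.06],-0.06]
    - [[0,0,0],[0,0,-0.107],-0.06]
    - [[0,0,0],[0,0,-0.12],-0.06]
    - [[0,0,0],[0.03,-0.001,-0.12],0.5]
    - [[0,0,0],[0.07,-0.001,-0.12],1]
    - [[0,0,0],[0.1,-0.001,-0.12],1]
    - [[0,0,0],[0.1,-0.001,-0.12],1]
  newtons: 30

```text
t: 18.35
ee_pos: [0.6248, 0.2795, 0.1978]
orientation: [-2.0, -2.42, -0.001]
contact_force: [-0.9, -1.3, -0.8]
grip_width: 0.013
gripper_force: 0.0
```

```bash
python3 nest.py; python3 - <<'E'
from fit import *
snap("scene","s8");snap("top","t8")
# refine nest with handle's red pixels (scene): compare predicted grip tip / pin with red mask
for n in("s8","t8"):
    im=np.load(f"pics/{n}.npz")["im"]; hsv=cv2.cvtColor(im,cv2.COLOR_BGR2HSV)
    m=((hsv[...,0]<8)|(hsv[...,0]>172))&(hsv[...,1]>150)&(hsv[...,2]>90)
    k,lab,st,ce=cv2.connectedComponentsWithStats(m.astype(np.uint8))
    print(n,[(st[i].tolist(),ce[i].round(1).tolist()) for i in range(1,k) if st[i][4]>25])
    for off in([0,0],[3.3,-2.4]):
        c=np.radians(72);print(" pred grip mid,ends",proj(n,jw([.6415,.182,.181],[[off[0],108+off[1]+r*np.cos(c),28+r*np.sin(c)] for r in(56.5,28,85)])).round(1).tolist())
# post white foot corners predicted vs. tube: predicted top corners
im=np.load("pics/s8.npz")["im"].astype(int)
P=[[3.3+x,-2.4+y,150] for x,y in((-17,17),(-17,-17),(17,17),(17,-17))]+[[3.3+x,-2.4+y,0] for x,y in((-42,42),(-42,-42))]
print(proj("s8",jw([.6415,.182,.183],P)).round(1).tolist(),proj("t8",jw([.6415,.182,.183],P)).round(1).tolist())
E
```

```text
t 18.35 nest xyz mm [  1.1  99.  197.8] F nest [-1.2 -1.1 -0.8] tau nest [-0.11 -0.06  0.05] rot err(world) [0.0018 0.0012 0.0087] 0.012970700156047482
s8 [([281, 1, 34, 6, 153], [297.5, 3.5]), ([236, 4, 28, 4, 62], [249.7, 5.8]), ([445, 139, 61, 44, 1120], [474.0, 161.4]), ([350, 140, 11, 12, 41], [355.4, 145.5]), ([356, 146, 15, 10, 43], [363.0, 151.1]), ([67, 164, 30, 31, 653], [82.1, 180.6]), ([205, 180, 12, 23, 178], [210.6, 191.1]), ([81, 203, 27, 46, 844], [94.8, 226.1]), ([71, 207, 9, 39, 55], [74.9, 225.0]), ([181, 285, 47, 13, 76], [204.9, 292.3]), ([182, 288, 47, 15, 106], [205.8, 296.8])]
 pred grip mid,ends [[212.1, 191.5], [214.8, 200.9], [209.4, 181.6]]
 pred grip mid,ends [[211.6, 190.7], [214.2, 200.1], [208.8, 180.8]]
t8 [([458, 0, 10, 13, 119], [462.6, 5.9]), ([102, 104, 22, 23, 390], [112.4, 115.1]), ([477, 157, 35, 16, 164], [493.7, 163.8]), ([478, 174, 34, 6, 149], [494.1, 177.0]), ([147, 206, 29, 35, 637], [162.9, 224.0])]
 pred grip mid,ends [[222.5, 167.3], [226.9, 168.1], [217.7, 166.4]]
 pred grip mid,ends [[223.2, 165.8], [227.7, 166.7], [218.5, 164.9]]
[[244.8, 149.0], [252.4, 145.0], [232.5, 146.2], [240.3, 142.4], [247.3, 213.0], [264.5, 199.8]] [[270.7, 160.8], [286.0, 158.1], [268.0, 145.6], [283.3, 142.9], [260.0, 180.4], [291.8, 174.8]]
```

Request:
play_rows:
  commands:
    - [[0,0,0],[0.004,0,0.0],1]
    - [[0,0,0],[0.004,0,0.03],1]
    - [[0,0,0],[0.004,0,0.06],1]
    - [[0,0,0],[0.004,0,0.085],1]
    - [[0,0,0],[0.004,0,0.088],1]
    - [[0,0,0],[0.004,0,0.088],1]
    - [[0,0,0],[0.004,0,0.088],1]

```text
t: 19.32
ee_pos: [0.6268, 0.2801, 0.1113]
orientation: [2.007, 2.415, 0.003]
contact_force: [-0.3, -0.5, 1.6]
grip_width: 0.0005
gripper_force: 0.0
```

```bash
python3 nest.py; python3 - <<'E'
from fit import *
im=np.load("pics/s8.npz")["im"].astype(int)
for y in range(138,222,6):
    xs=np.where(im[y,222:280].min(1)>165)[0]+222
    print(y,[(int(s[0]),int(s[-1])) for s in np.split(xs,np.where(np.diff(xs)>2)[0]+1) if len(s)>2])
E
```

```text
t 19.32 nest xyz mm [  3.2  99.2 111.3] F nest [-0.4 -0.4  1.6] tau nest [-0.06 -0.12  0.01] rot err(world) [ 0.001  -0.0022  0.003 ] 0.0005256651408510696
138 [(222, 226)]
144 [(235, 250)]
150 [(232, 250)]
156 [(232, 250)]
162 [(232, 251)]
168 [(231, 250), (260, 263)]
174 [(232, 250)]
180 [(231, 250)]
186 [(231, 252)]
192 [(226, 261)]
198 [(223, 265)]
204 [(222, 259)]
210 [(236, 250)]
216 [(226, 234)]
```

The post is upright in place (mask edges match the prediction). I push the handle over along its arc.

Request:
play_rows:
  commands:
    - [[0,0,0],[0.006,0,0.001],1]
    - [[0,0,0],[0.0115,0,0.002],1]
    - [[0,0,0],[0.018,0,0.004],1]
    - [[0,0,0],[0.0255,0,0.006],1]
    - [[0,0,0],[0.034,0,0.01],1]
    - [[0,0,0],[0.0415,0,0.015],1]

```text
t: 20.08
ee_pos: [0.6183, 0.3214, 0.0947]
orientation: [2.007, 2.417, 0.001]
contact_force: [0.8, -2.0, 2.2]
grip_width: 0.0004
gripper_force: 1.4
```

```bash
python3 nest.py
```

```text
t 20.07 nest xyz mm [  2.2 141.3  94.7] F nest [ 0.4 -2.1  2.2] tau nest [-0.44 -0.16 -0.  ] rot err(world) [ 0.0001 -0.0004  0.0036] 0.00040614036737419285
```

Request:
play_rows:
  commands:
    - [[0,0,0],[0.007,0,0.006],1]
    - [[0,0,0],[0.013,0,0.013],1]
    - [[0,0,0],[0.018,0,0.02],1]
    - [[0,0,0],[0.0225,0,0.029],1]
    - [[0,0,0],[0.025,0,0.037],1]
    - [[0,0,0],[0.0255,0,0.04],1]

```text
t: 20.82
ee_pos: [0.6133, 0.347, 0.0543]
orientation: [-2.006, -2.416, -0.002]
contact_force: [-0.4, 0.6, 2.0]
grip_width: 0.0003
gripper_force: 0.9
```

```bash
python3 nest.py
```

```text
t 20.82 nest xyz mm [  2.  167.3  54.3] F nest [-0.3  0.7  2. ] tau nest [ 0.26 -0.19 -0.06] rot err(world) [0.0015 0.0001 0.0039] 0.0003101373656140005
```

Request:
play_rows:
  commands:
    - [[0,0,0],[0,0,0.003],1]
    - [[0,0,0],[0,0,0.005],1]
    - [[0,0,0],[0,0,0.007],1]
    - [[0,0,0],[0,0,0.007],1]

```text
t: 21.32
ee_pos: [0.6132, 0.3464, 0.051]
orientation: [-2.008, -2.416, -0.001]
contact_force: [-5.1, -2.6, 19.1]
grip_width: 0.0006
gripper_force: 9.4
```

```bash
python3 nest.py
```

```text
t 21.32 nest xyz mm [  1.8 166.8  51. ] F nest [-5.5 -1.6 19.1] tau nest [-0.28  1.22  0.04] rot err(world) [ 0.0006 -0.0003  0.0033] 0.0005942579001886044
```

Request:
play_rows:
  commands:
    - [[0,0,0],[0,0,0.002],1]
    - [[0,0,0],[0,0,0.004],1]
    - [[0,0,0],[0,0,0.004],1]

```text
t: 21.7
ee_pos: [0.6133, 0.3465, 0.0505]
orientation: [2.008, 2.415, 0.002]
contact_force: [-10.5, -6.5, 37.1]
grip_width: 0.0005
gripper_force: 18.7
```

```bash
python3 nest.py
```

```text
t 21.7 nest xyz mm [  1.9 166.8  50.5] F nest [-11.5  -4.5  37.1] tau nest [-0.94  2.66 -0.02] rot err(world) [ 0.0004 -0.0013  0.0029] 0.0005069218408556738
```

Hard stop reached. I lift off and check numerically that the handle stays down and the post is home.

Request:
play_rows:
  commands:
    - [[0,0,0],[0,0,-0.01],1]
    - [[0,0,0],[0,0,-0.05],1]
    - [[0,0,0],[0,0,-0.1],1]
    - [[0,0,0],[0,0,-0.15],1]
    - [[0,0,0],[0,0,-0.19],1]
    - [[0,0,0],[0,0,-0.19],1]
    - [[0,0,0],[0,0,-0.19],1]

```text
t: 22.58
ee_pos: [0.6129, 0.3448, 0.2324]
orientation: [-2.007, -2.416, 0.004]
contact_force: [-0.7, 0.1, -0.5]
grip_width: 0.0004
gripper_force: 0.0
```

```bash
python3 nest.py; python3 - <<'E'
from fit import *
snap("scene","s9");snap("top","t9")
for n in("s9","t9"):
    im=np.load(f"pics/{n}.npz")["im"]; hsv=cv2.cvtColor(im,cv2.COLOR_BGR2HSV)
    m=((hsv[...,0]<8)|(hsv[...,0]>172))&(hsv[...,1]>150)&(hsv[...,2]>90)
    k,lab,st,ce=cv2.connectedComponentsWithStats(m.astype(np.uint8))
    print(n,[(st[i].tolist(),ce[i].round(1).tolist()) for i in range(1,k) if 25<st[i][4]<900])
    for a in(2.7,6.1,15):
        c=np.radians(a);print(" pred",a,proj(n,jw([.6415,.182,.183],[[3.3,105.6+r*np.cos(c),28+r*np.sin(c)] for r in(56.5,28,85)])).round(1).tolist())
a,b=[np.load(f"pics/{n}.npz")["im"].astype(int) for n in("s8","s9")]
for y in(144,156,168,180,192,198,204,210):
  for im in(a,b):
    xs=np.where(im[y,222:280].min(1)>165)[0]+222
    print(y,[(int(s[0]),int(s[-1])) for s in np.split(xs,np.where(np.diff(xs)>2)[0]+1) if len(s)>2],end=" | ")
  print()
a,b=[np.load(f"pics/{n}.npz")["im"].astype(int) for n in("s7","s9")]
E
```

```text
t 22.57 nest xyz mm [  1.2 165.3 232.4] F nest [-0.6  0.3 -0.5] tau nest [-0.07 -0.05 -0.06] rot err(world) [-0.0018  0.002   0.0033] 0.000446269137840045
s9 [([281, 1, 34, 6, 154], [297.5, 3.5]), ([235, 4, 29, 4, 63], [249.5, 5.8]), ([350, 140, 11, 12, 39], [355.6, 145.4]), ([356, 146, 15, 10, 40], [362.6, 151.3]), ([67, 164, 30, 31, 649], [82.1, 180.7]), ([81, 203, 28, 46, 847], [94.8, 226.1]), ([70, 207, 10, 39, 55], [74.8, 224.9]), ([191, 211, 21, 16, 162], [200.8, 218.8]), ([182, 285, 46, 13, 74], [205.1, 292.4]), ([182, 289, 47, 14, 105], [204.9, 297.0])]
 pred 2.7 [[201.6, 218.2], [209.4, 213.5], [193.4, 223.2]]
 pred 6.1 [[201.6, 216.9], [209.4, 212.8], [193.4, 221.1]]
 pred 15 [[201.9, 213.1], [209.6, 211.0], [193.8, 215.3]]
t9 [([458, 0, 10, 13, 112], [462.8, 5.7]), ([477, 157, 35, 16, 165], [493.7, 163.8]), ([478, 174, 34, 6, 148], [494.0, 177.0]), ([147, 212, 29, 29, 472], [161.1, 226.7]), ([506, 285, 6, 46, 177], [508.7, 307.9])]
 pred 2.7 [[209.8, 171.3], [220.9, 169.4], [198.7, 173.1]]
 pred 6.1 [[209.7, 171.1], [220.9, 169.3], [198.5, 172.9]]
 pred 15 [[209.9, 170.6], [221.0, 169.0], [198.7, 172.1]]
144 [(235, 250)] | 144 [(235, 250)] | 
156 [(232, 250)] | 156 [(232, 250)] | 
168 [(231, 250), (260, 263)] | 168 [(231, 250), (260, 263)] | 
180 [(231, 250)] | 180 [(231, 250)] | 
192 [(226, 261)] | 192 [(222, 232), (236, 261)] | 
198 [(223, 265)] | 198 [(222, 232), (237, 265)] | 
204 [(222, 259)] | 204 [(222, 259)] | 
210 [(236, 250)] | 210 [(234, 252)] |
```

The handle is down at its stop (red centroid row 218.8, 218.2 predicted for locked). The post and magnet have not moved and the gripper is clear. Handing in.

```bash
python3 -c "
from rig import ctrl
print(ctrl.close_job())"
```

```text
the job is handed in; nothing more can be done
None
```

I handed the job in at about 23 s. I stood the post on the bench and let go, then set it flat against the back and side stops. The clamp is pressed to its stop and stayed down after release, judged from contact forces and image measurements, as no pictures were left for a final look.

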